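# Fit the amber screen on the tube viewer and hold its lamp key down

## Task

Get the tube viewer ready for a reading: take the tall amber screen by the metal grip bar along its top edge out of the slotted stand, lower it edgewise right to the bottom of the slot across the viewer's deck, in front of the little tubes, and only then let go of it. After that, with the screen standing there untouched, press the round spring-loaded lamp key on the corner of the viewer all the way down with the fingers, firmly but without leaning on it hard, and finish with it still held down so that the lamp stays lit; never work the key while the screen is not in its slot. Leave everything else on the bench where it stands.

Things in the scene. Friction and masses are not known exactly. Their poses are not given: they have to be found in the camera images.
- viewer: Tube viewer, fixed: ivory box 220 mm deep (x), 280 wide (y), deck 60 mm high. Origin: centre of underside; x points from the robot's side to the tubes, z up. Slot along y at x -5. Eight tubes in a row at x 60 (top 89 mm high). At x -75: round lamp key at y -100, fixed dimmer knob (22 across, y 62), flat rocker switch (y 105). On the left or right of the bench, turned up to 0.25 rad.
- slot (a point): Centre of the slot's floor, 35 mm above the bench, axes as the viewer's. Slot 7.5 mm wide along x (the plate is 5 thick), 146 long along y, 25 deep below the deck; grey sloping lips rise 9 mm above the deck and guide the plate in (about 15 mm wide at their top). The screen is home when its origin is at this point.
- screen: Tall amber screen, loose, 90 to 180 g: upright plate 5 mm thick (x), 140 wide (y), 120 high, with a bare metal grip bar 12 thick (x), 100 long (y), 16 high along its top edge, bar's middle 112 mm above the lower edge. Same both ways round. Origin: middle of lower edge; x is the plate's normal, z up. Starts upright in one of the stand's grooves; the other two hold lower sheets without a bar.
- stand: White slotted plate stand, fixed: 160 mm deep (x), 172 wide (y), 34 high. Origin: centre of underside, z up. Three grooves along y at x -50, 0 and 50 mm, each 7 mm wide, floor 8 mm and upper edge 30 mm above the bench. On the other side of the bench from the viewer, turned up to 0.35 rad.
- lamp_key (a joint): Lamp key travel in m: 0 released, 0.008 all the way down at its stop. It goes straight down; the spring needs about 2 N to start and 6 N at the stop, and brings it back when let go. The lamp is lit from 0.006 on.
- key_top (a point): Centre of the top of the round grey lamp key (30 mm across, slightly domed), moving with it; 82 mm above the bench when released, z up.
- spare_sheet: Bystander: low amber sheet without a bar, 5 x 120 x 80 mm high, standing in a groove of the stand. Origin at the middle of its lower edge.
- glass_plate: Bystander: clear glass plate 4 x 100 x 72 mm high, standing in a groove of the stand. Origin at the middle of its lower edge.
- reagent_bottle: Bystander: small white bottle, 42 mm across, 82 mm high, standing in front of the stand (robot's side). Origin at the centre of its underside.
- buffer_bottle: Bystander: clear bottle with a grey cap, 56 mm across, 120 mm high, standing in front of the stand (robot's side). Origin at the centre of its underside.
- timer: Bystander: small white bench timer, 30 x 62 x 58 mm high, in front of the viewer (robot's side). Origin at the centre of its underside.
Not all that is in view belongs to the job. What is shaped like the screen but black or purple is not meant.

How it is judged:
On the way, in this order (a step that is already met when the one before it is completed fails the run):
1. the screen is lowered to the bottom of the viewer's slot while still gripped (z of screen in the frame of slot between -0.005 and 0.006 m and x of screen in the frame of slot between -0.005 and 0.005 m and y of screen in the frame of slot between -0.008 and 0.008 m and angle between screen's own z axis and vertical below 0.15 rad and angle between the x axis of screen and the x axis of viewer, either way round below 0.15 rad and contact force between the fingers and screen above 0.3 N), for 0.1 s.
2. the screen is let go and stands in the slot, the lamp key still up (z of screen in the frame of slot between -0.005 and 0.004 m and x of screen in the frame of slot between -0.005 and 0.005 m and y of screen in the frame of slot between -0.008 and 0.008 m and angle between screen's own z axis and vertical below 0.15 rad and angle between the x axis of screen and the x axis of viewer, either way round below 0.15 rad and contact force between each of the fingers, the arm and screen below 0.1 N and value of joint lamp_key below 0.002 m), for 0.2 s.
3. the fingers hold the lamp key down (z of screen in the frame of slot between -0.005 and 0.004 m and x of screen in the frame of slot between -0.005 and 0.005 m and y of screen in the frame of slot between -0.008 and 0.008 m and angle between screen's own z axis and vertical below 0.15 rad and angle between the x axis of screen and the x axis of viewer, either way round below 0.15 rad and contact force between each of the fingers, the arm and screen below 0.1 N and value of joint lamp_key above 0.006 m and contact force between the fingers and lamp_key above 1.5 N and contact force between screen and lamp_key below 0.1 N), for 0.5 s.
At the end, for the whole second after the job is handed in: Screen home in the viewer's slot (lower edge within 4 mm of the floor, 5 mm across, 8 mm along, upright within 0.15 rad), untouched; fingers press the lamp key with over 1.5 N, at least 6 mm down of 8 mm; every bystander within 30 mm of its start (all of step 3 and linear speed of screen below 0.02 m/s and distance of each of spare_sheet, glass_plate, reagent_bottle, buffer_bottle, timer from where it was at the start of the episode below 0.03 m); the arm keeps its last pose, push and grip.
It fails at once if the lamp key is worked while the screen is not in its slot (value of joint lamp_key above 0.003 m and not (z of screen in the frame of slot between -0.005 and 0.012 m and x of screen in the frame of slot between -0.005 and 0.005 m and y of screen in the frame of slot between -0.008 and 0.008 m and angle between screen's own z axis and vertical below 0.15 rad and angle between the x axis of screen and the x axis of viewer, either way round below 0.15 rad)).
It fails at once if the lamp key is leaned on hard (over 40 N) (contact force between anything else and lamp_key above 40 N).
It fails at once if a bystander is shifted by more than 30 mm (distance of any of spare_sheet, glass_plate, reagent_bottle, buffer_bottle, timer from where it was at the start of the episode above 0.03 m).
It also fails if it takes over 58 s, if anything falls off the work surface, if the arm or the gripper's body presses on something with over 40 N, if the wrist force passes 120 N, or if a joint passes its speed limit or range.

## Robot

A 6-joint arm with a two-finger parallel gripper is mounted at the origin on the work surface. World frame = base frame: x ahead of the robot, y to its left, z up, the work surface at z = 0. Lengths are in m, angles in rad, forces in N, time in s.
With the tool pointing down it reaches from about 0.2 to 0.875 m from the base axis. Payload 3.4 kg.
Tool frame: the origin (TCP) lies at the very end of the fingers, on their centre line; the grasp point (between the pads) lies 19 mm behind it; y points along the fingers, z is the direction in which the jaws open and shut, and the axes are right-handed (so a half turn about y gives the same grasp; the last joint's range is limited). The gripper opens to 94 mm and grips with 3 to 60 N. Pads are 16 mm wide; open, the fingers measure 119 mm over their backs; the gripper's body (75 mm by 177 mm) begins 78 mm behind the grasp point.
Start: joints at [1.139, 0.276, 1.505, -0, 1.361, -0.121], TCP at [0.176, 0.547, 0.205] pointing down, gripper open.
Joint ranges: [-2.89, 2.89], [-0.75, 2.08], [0.22, 2.7], [-1.18, 4.32], [0.11, 2.71], [-2.7, 2.7]. Speed limits (rad/s): [2.57, 2.57, 3.14, 3.14, 3.14, 3.14].

## Interface

Orientations are given as a 3x3 rotation matrix whose columns are the frame's x, y, z axes.
In Python, from rig import observe, get_image, job_done, masks_of gives the robot as it stands. The module is installed in compiled form; this text tells all that it offers.
- The arm moves only by the tool drive_tool, never from a script. Its argument "deltas" is a list of rows, each an object with "jaw": the opening, from 0 (shut) to 1 (fully open); "translation": the shift along the tool's x, y, z in mm, a list of three; "yaw": the turn about the tool's y in rad. In form: [{"jaw": jaw, "translation": [x, y, z], "yaw": yaw}, ...]. A call has 1 to 20 rows; each row shifts and turns the pose as measured when the row begins, along the tool's axes as they then stand; what a row does not reach is not made up. A row lasts 1/10 s, in which the tool goes at most 50 mm and 8.59 degrees, less where a joint would pass 70% of its speed; a pose out of reach is approached as far as the arm can. A call with a gripper value outside its range is refused whole. The fingers move at their own pace and stop on an object; the grip force is fixed at half the most. Time passes only in rows, so rows that do not move let the fingers close. It gives the time, the measured TCP pose, the force and the opening at its end, in the units of the state.
- observe(): the state, without advancing time (a new reading comes with each control period).
- get_image(name): name is "scene" or "side" or "wrist"; returns a dict with "pixels" (384x512x3 uint8, blue, green, red), "fx", "fy", "cx", "cy" (pixels), "origin" and "rotation" of the camera in the world; the wrist camera has in their place "hand_eye" (4x4, takes a point from camera to tool coordinates, whose origin is the TCP and whose axes are the tool frame's). Camera axes: x right, y down, z forward; pixel columns grow to the right and rows downward; lengths in m; the calibration is good to about 2 mm. A picture is of the moment at which its call begins: read the wrist's pose just before it. There is no depth.
- job_done(): hands the job in, once; it reports no verdict.
Trained networks look in a picture, given as the dict that the camera call returned (one of the last four; its "shot" number tells which), for a name from the list of things; names that differ only in an ending like _2 or _b are one class to them, and where a whole thing is asked for, a point or a joint stands for the part that bears it (a point fixed in the world has none). Each returns a list of dicts, best first, with "conf" (0 to 1); they miss things now and then, are a little off and sometimes report something else, mostly with a low value. They report only what shows in the picture. A call takes as long as a camera call. They do not tell look-alikes from the thing itself.
- masks_of(picture, query): "region" (384x512 bool, what is visible of it) and "location" ([column, row] in pixels, amid what is visible of it).
The state is a dict: "time_s": time; "qpos": joint angles; "qvel": joint speeds; "tau": joint torques, N m; "eef_pos": TCP position; "ee_rot": TCP orientation; "ft_force": force on the tool from outside, world axes, zero at the start; "torque": the same for the moment, N m; "grip_width": opening from 0.0 (shut) to 1.0 (fully open).
Only numpy, scipy, OpenCV 4.12 (cv2) and the standard library are available. Lean on these libraries where they do the work, as an engineer would, in place of code of your own. Each camera call takes 0.05 s, during which the arm holds its last target. There are 200 camera calls.

## Working session

There is one attempt and no reset: what is moved stays moved. The work goes in short steps, Python scripts to look and compute and a tool call to move; the robot and the scene stay as the last step left them, time stands still between calls to the robot, and variables do not carry over. Pictures are saved under pics/ and viewed, about 8 in all and at most 12, crops included, and the job is handed in when it is done.

Besides the shell and the picture viewer there is one more tool, called after "Call:" by a JSON object that holds its "name" and its "arguments". drive_tool: Moves the arm, as the interface text tells. Its arguments: {"type":"object","properties":{"deltas":{"type":"array"}},"required":["deltas"]}

```bash
mkdir -p pics; cat > h.py <<'E'
import numpy as np, cv2
from rig import observe, get_image, job_done, masks_of
def cam(p, s=None):
    if 'origin' in p: return np.array(p['origin']), np.array(p['rotation'])
    H=np.array(p['hand_eye']); R=np.array(s['ee_rot']); t=np.array(s['eef_pos'])
    return t+R@H[:3,3], R@H[:3,:3]
def ray(p,uv,s=None):
    o,R=cam(p,s); d=R@np.array([(uv[0]-p['cx'])/p['fx'],(uv[1]-p['cy'])/p['fy'],1]); return o,d
def onz(p,uv,z,s=None):
    o,d=ray(p,uv,s); return o+d*(z-o[2])/d[2]
def proj(p,X,s=None):
    o,R=cam(p,s); c=(np.atleast_2d(X)-o)@R
    return np.c_[c[:,0]/c[:,2]*p['fx']+p['cx'], c[:,1]/c[:,2]*p['fy']+p['cy']]
def st():
    s=observe(); print('t',s['time_s'],'pos',np.round(s['eef_pos'],4),'f',np.round(s['ft_force'],1),'g',round(s['grip_width'],3)); print(np.round(s['ee_rot'],3).tolist(), np.round(s['qpos'],2)); return s
E
python3 - <<'E'
from h import *
s=st()
ps=[get_image(n) for n in('scene','side')]
for n,p in zip(('scene','side'),ps):
    print(n,np.round(p['origin'],3),np.round(np.array(p['rotation'])[:,2],2))
    for q in('viewer','screen','stand','lamp_key','timer','reagent_bottle','buffer_bottle'):
        print(q,[(round(m['conf'],2),np.round(m['location']).tolist(),int(m['region'].sum())) for m in masks_of(p,q)][:4])
    cv2.imwrite(f'pics/{n}0.png',p['pixels'])
cv2.imwrite('pics/both.png',cv2.resize(np.vstack([p['pixels'] for p in ps]),None,fx=.78,fy=.78))
E
```

```text
t 0.0 pos [0.1756 0.547  0.2046] f [-0.5 -0.3  0.1] g 1.0
[[0.952, -0.001, 0.306], [-0.306, -0.002, 0.952], [-0.0, -1.0, -0.002]] [ 1.14  0.28  1.51 -0.    1.36 -0.12]
scene [ 0.96  -0.272  0.831] [-0.51  0.25 -0.82]
viewer [(0.79, [359.0, 210.0], 11284)]
screen [(0.98, [84.0, 294.0], 2559), (0.87, [117.0, 189.0], 1018), (0.76, [278.0, 152.0], 1415), (0.74, [196.0, 162.0], 1062)]
stand [(0.82, [187.0, 275.0], 3261)]
lamp_key [(0.49, [311.0, 193.0], 131)]
timer [(0.61, [339.0, 162.0], 408)]
reagent_bottle [(0.84, [166.0, 212.0], 327)]
buffer_bottle [(0.69, [218.0, 201.0], 828)]
side [ 0.115 -0.685  0.843] [ 0.35  0.59 -0.73]
viewer [(0.63, [238.0, 125.0], 7107), (0.52, [271.0, 261.0], 683)]
screen [(0.84, [300.0, 225.0], 1269), (0.77, [197.0, 233.0], 1874), (0.67, [181.0, 171.0], 1901), (0.67, [185.0, 134.0], 352)]
stand [(0.63, [318.0, 253.0], 2928)]
lamp_key [(0.42, [233.0, 143.0], 92)]
timer [(0.55, [187.0, 133.0], 382)]
reagent_bottle [(0.92, [269.0, 256.0], 565)]
buffer_bottle [(0.87, [258.0, 212.0], 1064), (0.22, [320.0, 253.0], 3109)]
```

View pics/both.png

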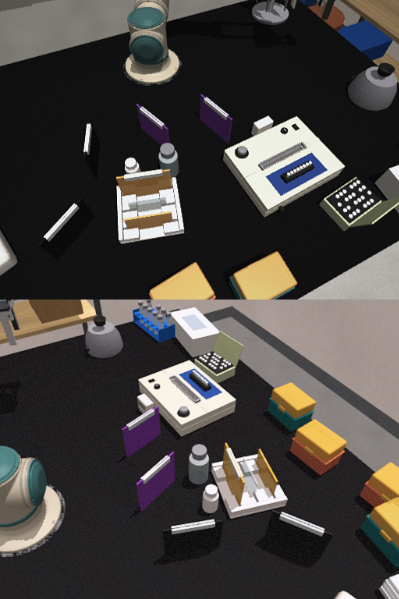

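Both views: stand at scene (187,275) with three amber/clear plates, viewer at (359,210). Screen-shaped candidates in the scene view: black at (84,294) and (117,189), purple at (196,162) and (278,152), and the amber plate at about (187,235) in the stand. Only that last one is amber and in a groove, so I'll confirm it in a crop.

```bash
python3 - <<'E'
from h import *
a=cv2.imread('pics/scene0.png')[200:320,130:260]; b=cv2.imread('pics/side0.png')[170:290,250:380]
c=cv2.imread('pics/scene0.png')[130:280,270:450]
cv2.imwrite('pics/c1.png',np.hstack([cv2.resize(x,(395,365),interpolation=cv2.INTER_CUBIC) for x in(a,b)]))
# viewer pose fit: mask silhouette
from scipy.optimize import minimize
ps=[get_image(n) for n in('scene','side')]
def box(x,y,a,dx,dy,z):
    c,s_=np.cos(a),np.sin(a); L=np.array([[i*dx/2,j*dy/2,k] for i in(-1,1) for j in(-1,1) for k in(0,z)])
    return np.c_[x+c*L[:,0]-s_*L[:,1], y+s_*L[:,0]+c*L[:,1], L[:,2]]
for q,dims in(('viewer',(.22,.28,.06)),('stand',(.16,.172,.034))):
    ms=[masks_of(p,q)[0]['region'].astype(np.uint8) for p in ps]
    x0=onz(ps[0],masks_of(ps[0],q)[0]['location'],.05)
    def iou(v):
        r=0
        for p,m in zip(ps,ms):
            h=cv2.convexHull(np.round(proj(p,box(*v,*dims))*16).astype(np.int32)); im=np.zeros((384,512),np.uint8); cv2.fillConvexPoly(im,h,1,shift=4)
            hm=m
            r-= (im&hm).sum()/(im|hm).sum()
        return r
    best=min((minimize(iou,[x0[0],x0[1],a],method='Nelder-Mead',options=dict(initial_simplex=[[x0[0],x0[1],a],[x0[0]+.03,x0[1],a],[x0[0],x0[1]+.03,a],[x0[0],x0[1],a+.1]])) for a in(-.25,0,.25)),key=lambda r:r.fun)
    print(q,x0,best.x,best.fun)
E
```

```text
viewer [0.63011168 0.17248915 0.05      ] [0.61998646 0.18421071 0.05806856] -1.9011435526554288
stand [ 0.60442541 -0.2411002   0.05      ] [ 0.58263062 -0.2305176  -0.27077166] -1.080304111049709
```

View pics/c1.png

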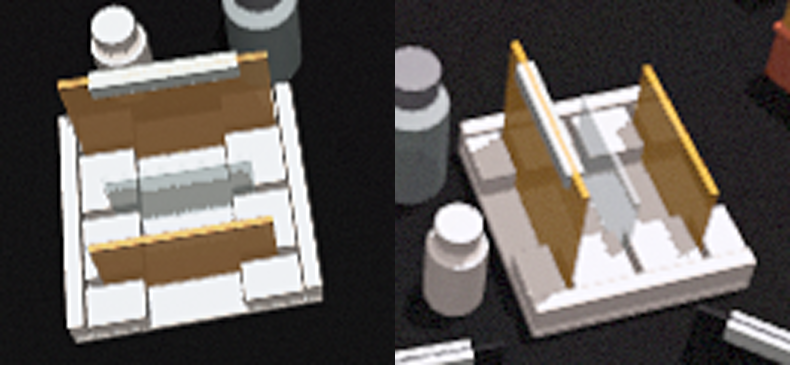

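Confirmed: the amber plate with the metal bar stands in the front groove (scene crop bar from (90,75) to (238,60)). The glass and the low amber sheet without a bar stand behind it.

```bash
python3 - <<'E'
from h import *
p=get_image('scene'); q=get_image('side'); s=st()
S=lambda u,v:(130+u/3.04,200+v/3.04)
D=lambda u,v:(250+(u-395)/3.04,170+v/3.04)
for n,pic,f,a,b in(('scene',p,S,(91,80),(237,62)),('side',q,D,(524,66),(571,180))):
    A=onz(pic,f(*a),.128);B=onz(pic,f(*b),.128); d=B-A; print(n,A,B,(A+B)/2,np.linalg.norm(d),'normal ang',np.arctan(-d[0]/d[1]))
for b in ('reagent_bottle','buffer_bottle'):
    print(b,onz(q,masks_of(q,b)[0]['location'],.05))
E
```

```text
t 1.3 pos [0.1759 0.5475 0.2055] f [ 0.4  0.7 -0.1] g 0.999
[[0.952, 0.0, 0.306], [-0.306, 0.0, 0.952], [-0.0, -1.0, 0.0]] [ 1.14  0.28  1.5   0.    1.36 -0.12]
scene [ 0.52294227 -0.26044044  0.128     ] [ 0.55152114 -0.16807352  0.128     ] [ 0.53723171 -0.21425698  0.128     ] 0.09668712109400232 normal ang -0.30006356498625597
side [ 0.54373882 -0.1737816   0.128     ] [ 0.51314879 -0.27011596  0.128     ] [ 0.5284438  -0.22194878  0.128     ] 0.1010745195702044 normal ang -0.3074700078760786
reagent_bottle [ 0.44625455 -0.25163895  0.05      ]Traceback (most recent call last):
  File "<stdin>", line 8, in <module>
IndexError: list index out of range
```

Call:
{"name": "drive_tool", "arguments": {"deltas": [{"jaw": 0.5, "translation": [28, -20, -31], "yaw": 0}, {"jaw": 0.5, "translation": [28, -20, -31], "yaw": 0}, {"jaw": 0.5, "translation": [28, -20, -31], "yaw": 0}, {"jaw": 0.5, "translation": [28, -20, -31], "yaw": 0}, {"jaw": 0.5, "translation": [28, -20, -31], "yaw": 0}, {"jaw": 0.5, "translation": [28, 0, -31], "yaw": 0}, {"jaw": 0.5, "translation": [28, 0, -31], "yaw": 0}, {"jaw": 0.5, "translation": [28, 0, -31], "yaw": 0}, {"jaw": 0.5, "translation": [28, 0, -31], "yaw": 0}, {"jaw": 0.5, "translation": [28, 0, -31], "yaw": 0}, {"jaw": 0.5, "translation": [28, 0, -31], "yaw": 0}, {"jaw": 0.5, "translation": [28, 0, -31], "yaw": 0}, {"jaw": 0.5, "translation": [28, 0, -31], "yaw": 0}, {"jaw": 0.5, "translation": [28, 0, -31], "yaw": 0}, {"jaw": 0.5, "translation": [28, 0, -31], "yaw": 0}, {"jaw": 0.5, "translation": [28, 0, -31], "yaw": 0}, {"jaw": 0.5, "translation": [28, 0, -31], "yaw": 0}, {"jaw": 0.5, "translation": [28, 0, -31], "yaw": 0}, {"jaw": 0.5, "translation": [28, 0, -31], "yaw": 0}, {"jaw": 0.5, "translation": [28, 0, -31], "yaw": 0}]}}

```text
time_s: 3.4
eef_pos: [0.5331, -0.2382, 0.3138]
ee_rot: [[0.954, 0.016, 0.298], [-0.298, 0.003, 0.954], [0.015, -1.0, 0.007]]
ft_force: [0.6, 0.4, 0.6]
grip_width: 0.5
```

Call:
{"name": "drive_tool", "arguments": {"deltas": [{"jaw": 0.5, "translation": [0, 0, 0], "yaw": 0.14}, {"jaw": 0.5, "translation": [0, 0, 0], "yaw": 0.14}, {"jaw": 0.5, "translation": [0, 0, 0], "yaw": 0.14}, {"jaw": 0.5, "translation": [0, 0, 0], "yaw": 0.14}, {"jaw": 0.5, "translation": [0, 0, 0], "yaw": 0.14}, {"jaw": 0.5, "translation": [0, 0, 0], "yaw": 0.14}, {"jaw": 0.5, "translation": [0, 0, 0], "yaw": 0.14}, {"jaw": 0.5, "translation": [0, 0, 0], "yaw": 0.14}, {"jaw": 0.5, "translation": [0, 0, 0], "yaw": 0.14}, {"jaw": 0.5, "translation": [0, 0, 0], "yaw": 0.14}, {"jaw": 0.5, "translation": [0, 0, 0], "yaw": 0.14}, {"jaw": 0.5, "translation": [0, 0, 0], "yaw": 0.02}]}}

```text
time_s: 4.6
eef_pos: [0.535, -0.2464, 0.3097]
ee_rot: [[-0.357, 0.012, 0.934], [-0.934, 0.003, -0.357], [-0.007, -1.0, 0.011]]
ft_force: [0.1, -0.4, -0.6]
grip_width: 0.5
```

```bash
python3 - <<'E'
from h import *
s=st(); p=get_image('wrist'); cv2.imwrite('pics/w1.png',cv2.resize(p['pixels'],None,fx=1.5,fy=1.5))
print(np.round(p['hand_eye'],3).tolist(),p['fx'])
print(proj(p,[.533,-.218,.128],s)*1.5)
E
```

```text
t 4.6 pos [ 0.535  -0.2464  0.3097] f [ 0.1 -0.4 -0.6] g 0.5
[[-0.357, 0.012, 0.934], [-0.934, 0.003, -0.357], [-0.007, -1.0, 0.011]] [-0.56  0.25  1.28  0.01  1.6  -0.19]
[[0.001, 0.958, 0.287, -0.084], [-0.0, -0.287, 0.958, -0.181], [1.0, -0.001, 0.0, -0.001], [0.0, 0.0, 0.0, 1.0]] 334.29701756287227
[[361.74068204 226.19053154]]
```

View pics/w1.png

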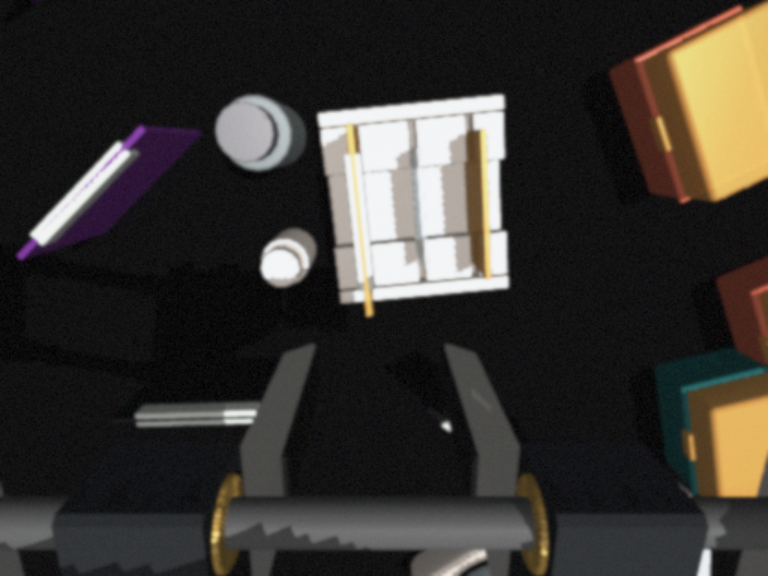

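The wrist view shows the bar from about (353,154) to (362,288), with the glass plate and spare sheet to its right and both bottles to its left. I'll get the bar pose from the amber/white pixels in that strip.

```bash
python3 - <<'E'
from h import *
s=st(); p=get_image('wrist')
A=onz(p,np.array([353,154])/1.5,.128,s);B=onz(p,np.array([362.5,288])/1.5,.128,s);d=A-B
print(A,B,(A+B)/2,np.linalg.norm(d),np.arctan(-d[0]/d[1]))
C=(A+B)/2; R=np.array(s['ee_rot']); C[2]=.101; print('tool delta mm',R.T@(C-s['eef_pos'])*1e3, 'tool z ang',np.arctan2(R[1,2],R[0,2]))
# amber line of plate top edge
E
```

```text
t 4.65 pos [ 0.5349 -0.2464  0.3097] f [-0.6  0.2  0.3] g 0.5
[[-0.355, 0.012, 0.935], [-0.935, 0.003, -0.355], [-0.007, -1.0, 0.011]] [-0.56  0.25  1.28  0.01  1.6  -0.19]
[ 0.54570925 -0.16872797  0.128     ] [ 0.51640944 -0.26162776  0.128     ] [ 0.53105935 -0.21517786  0.128     ] 0.09741072703680731 -0.3055170164554471
tool delta mm [-26.31006979 208.68986625 -16.9192266 ] tool z ang -0.36344301865714185
```

Call:
{"name": "drive_tool", "arguments": {"deltas": [{"jaw": 0.5, "translation": [0, 0, 0], "yaw": -0.06}, {"jaw": 0.5, "translation": [-14, 30, -9], "yaw": 0}, {"jaw": 0.5, "translation": [-14, 30, -9], "yaw": 0}, {"jaw": 0.5, "translation": [0, 20, 0], "yaw": 0}, {"jaw": 0.5, "translation": [0, 0, 0], "yaw": 0}]}}

```text
time_s: 5.2
eef_pos: [0.5274, -0.214, 0.2283]
ee_rot: [[-0.283, 0.015, 0.959], [-0.959, 0.001, -0.283], [-0.005, -1.0, 0.015]]
ft_force: [-1.0, -0.2, 0.9]
grip_width: 0.5
```

```bash
python3 - <<'E'
from h import *
s=st(); p=get_image('wrist'); R=np.array(s['ee_rot'])
cv2.imwrite('pics/w2.png',cv2.resize(p['pixels'],None,fx=1.5,fy=1.5))
C=np.array([.531,-.216,.101]); print('tool delta mm',R.T@(C-s['eef_pos'])*1e3, 'ang',np.arctan2(R[1,2],R[0,2]))
E
```

```text
t 5.2 pos [ 0.5274 -0.214   0.2283] f [-1.  -0.2  0.9] g 0.5
[[-0.283, 0.015, 0.959], [-0.959, 0.001, -0.283], [-0.005, -1.0, 0.015]] [-0.51  0.25  1.49  0.01  1.39 -0.23]
tool delta mm [  1.57675344 127.3164109    2.14313545] ang -0.28715144595402353
```

View pics/w2.png

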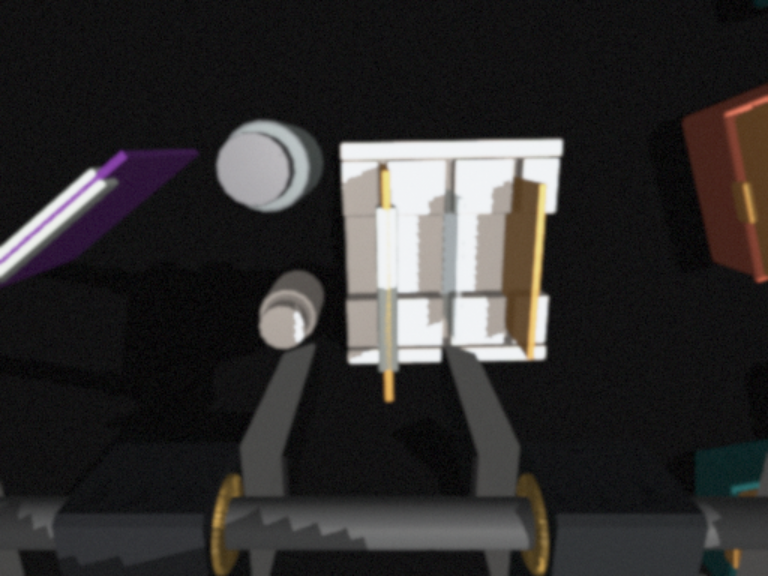

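Call:
{"name": "drive_tool", "arguments": {"deltas": [{"jaw": 0.5, "translation": [1, 30, 1], "yaw": 0.015}, {"jaw": 0.5, "translation": [1, 30, 1], "yaw": 0}, {"jaw": 0.5, "translation": [0, 30, 0], "yaw": 0}, {"jaw": 0.5, "translation": [0, 20, 0], "yaw": 0}, {"jaw": 0.5, "translation": [0, 10, 0], "yaw": 0}, {"jaw": 0.5, "translation": [0, 4, 0], "yaw": 0}, {"jaw": 0.5, "translation": [0, 0, 0], "yaw": 0}]}}

```text
time_s: 5.95
eef_pos: [0.5414, -0.2237, 0.1134]
ee_rot: [[-0.293, 0.037, 0.955], [-0.956, -0.011, -0.293], [-0.0, -0.999, 0.039]]
ft_force: [-0.4, -0.3, 0.5]
grip_width: 0.5
```

```bash
python3 - <<'E'
from h import *
s=st(); p=get_image('wrist'); R=np.array(s['ee_rot'])
cv2.imwrite('pics/w3.png',p['pixels'])
C=np.array([.531,-.216,.101]); print('tool delta mm',R.T@(C-s['eef_pos'])*1e3, 'ang',np.arctan2(R[1,2],R[0,2]))
E
```

```text
t 5.95 pos [ 0.5414 -0.2237  0.1134] f [-0.4 -0.3  0.5] g 0.5
[[-0.293, 0.037, 0.955], [-0.956, -0.011, -0.293], [-0.0, -0.999, 0.039]] [-0.52  0.34  1.66  0.01  1.11 -0.22]
tool delta mm [ -4.28515622  11.89964651 -12.68532061] ang -0.29731466668584544
```

View pics/w3.png

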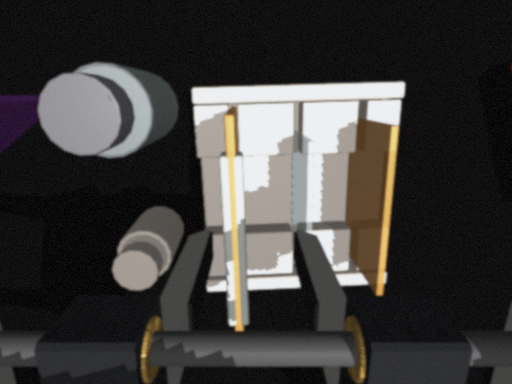

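The tilt crept up during the fast descent, and the fingers sit about 12 mm too far +z. I'll back up quickly, re-centre, and come down slowly.

Call:
{"name": "drive_tool", "arguments": {"deltas": [{"jaw": 0.5, "translation": [0, -30, -6], "yaw": 0}, {"jaw": 0.5, "translation": [0, -30, -6], "yaw": 0}, {"jaw": 0.5, "translation": [0, -30, 0], "yaw": 0}, {"jaw": 0.5, "translation": [0, 0, 0], "yaw": 0}]}}

```text
time_s: 6.4
eef_pos: [0.5285, -0.2204, 0.2109]
ee_rot: [[-0.292, 0.044, 0.955], [-0.956, -0.015, -0.292], [0.002, -0.999, 0.046]]
ft_force: [0.7, 0.1, -0.9]
grip_width: 0.502
```

Call:
{"name": "drive_tool", "arguments": {"deltas": [{"jaw": 0.5, "translation": [0, 8, 0], "yaw": 0}, {"jaw": 0.5, "translation": [0, 8, 0], "yaw": 0}, {"jaw": 0.5, "translation": [0, 8, 0], "yaw": 0}, {"jaw": 0.5, "translation": [0, 8, 0], "yaw": 0}]}}

```text
time_s: 6.8
eef_pos: [0.5298, -0.2208, 0.1766]
ee_rot: [[-0.292, 0.045, 0.955], [-0.956, -0.016, -0.292], [0.002, -0.999, 0.048]]
ft_force: [-0.1, -0.7, 0.3]
grip_width: 0.497
```

Call:
{"name": "drive_tool", "arguments": {"deltas": [{"jaw": 0.5, "translation": [0, -40, 0], "yaw": 0}, {"jaw": 0.5, "translation": [0, -40, 0], "yaw": 0}, {"jaw": 0.5, "translation": [0, -40, 0], "yaw": 0}]}}

```text
time_s: 7.1
eef_pos: [0.5188, -0.2157, 0.2845]
ee_rot: [[-0.292, 0.019, 0.956], [-0.956, -0.001, -0.292], [-0.005, -1.0, 0.018]]
ft_force: [0.5, -0.1, -0.9]
grip_width: 0.497
```

Call:
{"name": "drive_tool", "arguments": {"deltas": [{"jaw": 0.5, "translation": [0, 0, -40], "yaw": 0}, {"jaw": 0.5, "translation": [0, 0, -40], "yaw": 0}]}}

```text
time_s: 7.3
eef_pos: [0.4476, -0.1955, 0.2848]
ee_rot: [[-0.291, 0.027, 0.956], [-0.957, -0.005, -0.291], [-0.003, -1.0, 0.028]]
ft_force: [-0.8, 0.2, 0.6]
grip_width: 0.498
```

Call:
{"name": "drive_tool", "arguments": {"deltas": [{"jaw": 0.5, "translation": [0, 0, 40], "yaw": 0}, {"jaw": 0.5, "translation": [0, 0, 40], "yaw": 0}]}}

```text
time_s: 7.5
eef_pos: [0.5115, -0.2126, 0.2836]
ee_rot: [[-0.293, 0.015, 0.956], [-0.956, 0.0, -0.293], [-0.005, -1.0, 0.014]]
ft_force: [0.5, -0.6, 0.3]
grip_width: 0.502
```

Call:
{"name": "drive_tool", "arguments": {"deltas": [{"jaw": 0.5, "translation": [0, 10, 0], "yaw": 0}, {"jaw": 0.5, "translation": [0, 10, 0], "yaw": 0}, {"jaw": 0.5, "translation": [0, 10, 0], "yaw": 0}, {"jaw": 0.5, "translation": [0, 10, 0], "yaw": 0}]}}

```text
time_s: 7.9
eef_pos: [0.5127, -0.2126, 0.2359]
ee_rot: [[-0.292, 0.009, 0.956], [-0.956, 0.004, -0.292], [-0.006, -1.0, 0.007]]
ft_force: [-0.1, -0.2, -1.1]
grip_width: 0.5
```

Call:
{"name": "drive_tool", "arguments": {"deltas": [{"jaw": 0.5, "translation": [0, 8, 9], "yaw": 0.01}, {"jaw": 0.5, "translation": [-2, 8, 8], "yaw": 0}, {"jaw": 0.5, "translation": [0, 8, 0], "yaw": 0}, {"jaw": 0.5, "translation": [0, 8, 0], "yaw": 0}, {"jaw": 0.5, "translation": [0, 8, 0], "yaw": 0}, {"jaw": 0.5, "translation": [0, 8, 0], "yaw": 0}, {"jaw": 0.5, "translation": [0, 8, 0], "yaw": 0}, {"jaw": 0.5, "translation": [0, 8, 0], "yaw": 0}]}}

```text
time_s: 8.7
eef_pos: [0.5301, -0.2152, 0.1659]
ee_rot: [[-0.303, 0.008, 0.953], [-0.953, 0.004, -0.303], [-0.006, -1.0, 0.006]]
ft_force: [-1.0, -0.2, -0.0]
grip_width: 0.499
```

Call:
{"name": "drive_tool", "arguments": {"deltas": [{"jaw": 0.5, "translation": [0, 8, 0], "yaw": 0}, {"jaw": 0.5, "translation": [0, 8, 0], "yaw": 0}, {"jaw": 0.5, "translation": [0, 8, 0], "yaw": 0}, {"jaw": 0.5, "translation": [0, 8, 0], "yaw": 0}, {"jaw": 0.5, "translation": [0, 8, 0], "yaw": 0}, {"jaw": 0.5, "translation": [0, 8, 0], "yaw": 0}, {"jaw": 0.5, "translation": [0, 8, 0], "yaw": 0}]}}

```text
time_s: 9.4
eef_pos: [0.5305, -0.215, 0.105]
ee_rot: [[-0.303, 0.008, 0.953], [-0.953, 0.004, -0.303], [-0.006, -1.0, 0.006]]
ft_force: [0.1, 0.3, -0.4]
grip_width: 0.501
```

```bash
python3 - <<'E'
from h import *
s=st(); p=get_image('wrist'); R=np.array(s['ee_rot'])
cv2.imwrite('pics/w4.png',p['pixels'])
C=np.array([.531,-.216,.101]); print('tool delta mm',R.T@(C-s['eef_pos'])*1e3)
E
```

```text
t 9.4 pos [ 0.5305 -0.215   0.105 ] f [ 0.1  0.3 -0.4] g 0.501
[[-0.303, 0.008, 0.953], [-0.953, 0.004, -0.303], [-0.006, -1.0, 0.006]] [-0.51  0.34  1.67  0.01  1.12 -0.21]
tool delta mm [0.86577743 4.04212121 0.78378178]
```

View pics/w4.png

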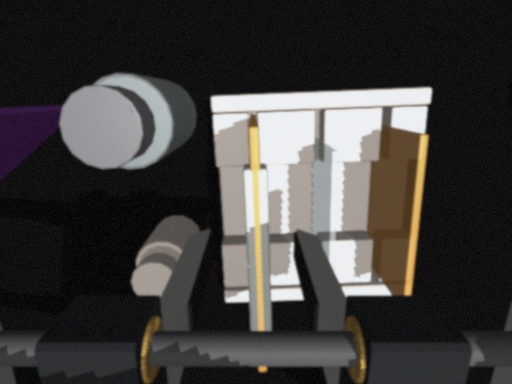

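The bar (column 256) is now midway between the fingers (209 and 298), running straight. I'll go down 4 mm, close, then lift slowly.

Call:
{"name": "drive_tool", "arguments": {"deltas": [{"jaw": 0.5, "translation": [0, 4, 1], "yaw": 0}, {"jaw": 0, "translation": [0, 0, 0], "yaw": 0}, {"jaw": 0, "translation": [0, 0, 0], "yaw": 0}, {"jaw": 0, "translation": [0, 0, 0], "yaw": 0}, {"jaw": 0, "translation": [0, 0, 0], "yaw": 0}, {"jaw": 0, "translation": [0, 0, 0], "yaw": 0}, {"jaw": 0, "translation": [0, 0, 0], "yaw": 0}]}}

```text
time_s: 10.15
eef_pos: [0.5317, -0.2153, 0.0997]
ee_rot: [[-0.302, 0.008, 0.953], [-0.953, 0.004, -0.302], [-0.006, -1.0, 0.006]]
ft_force: [0.7, -0.5, -3.5]
grip_width: 0.12
```

Call:
{"name": "drive_tool", "arguments": {"deltas": [{"jaw": 0, "translation": [0, -8, 0], "yaw": 0}, {"jaw": 0, "translation": [0, -10, 0], "yaw": 0}, {"jaw": 0, "translation": [0, -10, 0], "yaw": 0}, {"jaw": 0, "translation": [0, -10, 0], "yaw": 0}, {"jaw": 0, "translation": [0, -10, 0], "yaw": 0}, {"jaw": 0, "translation": [0, -10, 0], "yaw": 0}, {"jaw": 0, "translation": [0, -15, 0], "yaw": 0}, {"jaw": 0, "translation": [0, -15, 0], "yaw": 0}, {"jaw": 0, "translation": [0, -15, 0], "yaw": 0}, {"jaw": 0, "translation": [0, -15, 0], "yaw": 0}, {"jaw": 0, "translation": [0, -15, 0], "yaw": 0}, {"jaw": 0, "translation": [0, -15, 0], "yaw": 0}]}}

```text
time_s: 11.35
eef_pos: [0.5278, -0.2147, 0.2592]
ee_rot: [[-0.303, 0.004, 0.953], [-0.953, 0.006, -0.303], [-0.007, -1.0, 0.002]]
ft_force: [-0.6, 0.5, -1.8]
grip_width: 0.122
```

Call:
{"name": "drive_tool", "arguments": {"deltas": [{"jaw": 0, "translation": [-15, 0, -2], "yaw": 0}, {"jaw": 0, "translation": [-25, -2, -4], "yaw": 0}, {"jaw": 0, "translation": [-26, -2, -5], "yaw": 0}, {"jaw": 0, "translation": [-26, -2, -5], "yaw": 0}, {"jaw": 0, "translation": [-26, 0, -5], "yaw": 0}, {"jaw": 0, "translation": [-26, 0, -5], "yaw": 0}, {"jaw": 0, "translation": [-26, 0, -5], "yaw": 0}, {"jaw": 0, "translation": [-26, 0, -5], "yaw": 0}, {"jaw": 0, "translation": [-26, 0, -5], "yaw": 0}, {"jaw": 0, "translation": [-26, 0, -5], "yaw": 0}, {"jaw": 0, "translation": [-26, 0, -5], "yaw": 0}, {"jaw": 0, "translation": [-26, 0, -5], "yaw": 0}, {"jaw": 0, "translation": [-15, 0, -2], "yaw": 0}, {"jaw": 0, "translation": [0, 0, 0], "yaw": -0.09}, {"jaw": 0, "translation": [0, 0, 0], "yaw": -0.09}, {"jaw": 0, "translation": [0, 0, 0], "yaw": -0.09}, {"jaw": 0, "translation": [0, 0, 0], "yaw": -0.09}, {"jaw": 0, "translation": [0, 0, 0], "yaw": 0}]}}

```text
time_s: 13.15
eef_pos: [0.5584, 0.1324, 0.2635]
ee_rot: [[0.069, -0.012, 0.998], [-0.998, 0.013, 0.069], [-0.014, -1.0, -0.011]]
ft_force: [0.6, 0.3, -1.8]
grip_width: 0.124
```

```bash
python3 - <<'E'
from h import *
s=st(); p=get_image('wrist')
cv2.imwrite('pics/w5.png',cv2.resize(p['pixels'],None,fx=1.5,fy=1.5))
import pickle; pickle.dump((s,p),open('w5.pkl','wb'))
E
```

```text
t 13.15 pos [0.5584 0.1324 0.2635] f [ 0.6  0.3 -1.8] g 0.124
[[0.069, -0.012, 0.998], [-0.998, 0.013, 0.069], [-0.014, -1.0, -0.011]] [0.1  0.25 1.39 0.01 1.5  0.03]
```

View pics/w5.png

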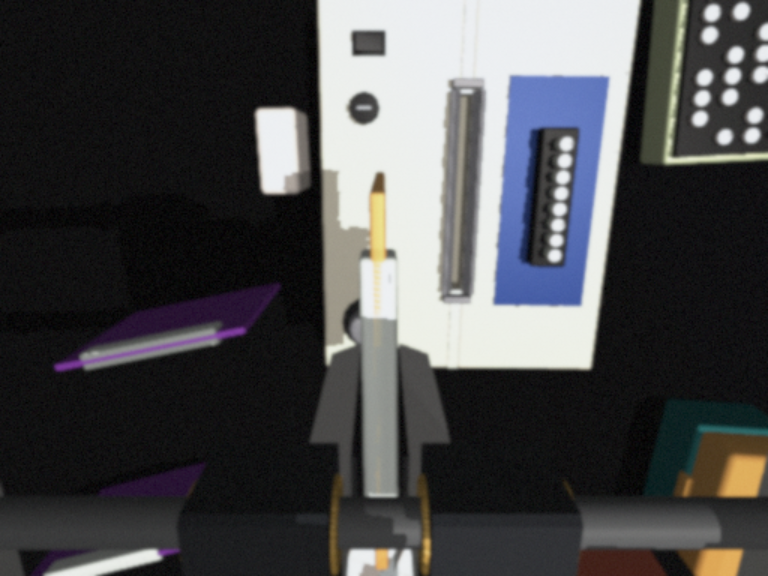

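The wrist view shows the viewer's slot from (468,82) to (456,300), the deck edges (left column 319→327, right 640→592, near edge at row 368), the lamp key at (355,322) and the held screen at column 378.

```bash
python3 - <<'E'
from h import *; import pickle
s,p=pickle.load(open('w5.pkl','rb')); f=lambda u,v,z:onz(p,np.array([u,v])/1.5,z,s)[:2]
g=cv2.cvtColor(cv2.resize(p['pixels'],None,fx=1.5,fy=1.5),cv2.COLOR_BGR2GRAY).astype(int)
# subpixel edges of deck per row
L=[];Rr=[]
for v in list(range(20,90,10))+list(range(200,300,10)):
    r=g[v]; l=np.where(r[300:345]>100)[0]; L.append(f(300+l[0]-.5,v,.06)) if len(l) and v<90 else None
for v in range(20,360,20):
    r=g[v]; k=np.where(r[585:650]>130)[0]; Rr.append(f(585+k[-1]+.5,v,.06)) if len(k) else None
B=[]
for u in list(range(460,590,10)):
    k=np.where(g[340:385,u]>100)[0]; B.append(f(u,340+k[-1]+.5,.06))
L,Rr,B=map(np.array,(L,Rr,B))
for n,a in(('L',L),('R',Rr)):
    c=np.polyfit(a[:,1],a[:,0],1); print(n,'x at y=.184:',np.polyval(c,.184),'ang',-np.arctan(c[0]),'res',np.std(a[:,0]-np.polyval(c,a[:,1])))
c=np.polyfit(B[:,0],B[:,1],1); print('B y at x=.62',np.polyval(c,.62),'ang',np.arctan(c[0]))
for z in(.06,.069):
    a=f(468.5,82,z);b=f(456.5,300,z); d=a-b; print('slot',z,a,b,(a+b)/2,np.linalg.norm(d),np.arctan(-d[0]/d[1]))
print('bar ends z=grip', f(379,252,s['eef_pos'][2]+.027), 'plate end', f(379,176,s['eef_pos'][2]+.027))
print('key',f(358,322,.082), 'edges grad',[ (int(v),[int(x) for x in g[v,440:490:2]]) for v in (150,220)])
E
```

```text
L x at y=.184: 0.5081736574309653 ang 0.07013743422550017 res 0.00019495869002707843
R x at y=.184: 0.7287346982054209 ang 0.06060763032366543 res 0.00020876097310648778
B y at x=.62 0.04198717670969658 ang 0.06457705284502743
slot 0.06 [0.60967791 0.26361131] [0.61914112 0.10148775] [0.61440952 0.18254953] 0.1623995074951094 0.058304188098951465
slot 0.069 [0.60836343 0.26245492] [0.6176056  0.10411819] [0.61298451 0.18328655] 0.15860623914526625 0.058304188098951944
bar ends z=grip [0.55383581 0.18277575] plate end [0.55223973 0.20601029]
key [0.54209311 0.08495381] edges grad [(150, [236, 219, 178, 148, 132, 127, 122, 113, 117, 136, 150, 146, 119, 92, 89, 89, 84, 85, 90, 116, 145, 186, 226, 237, 239]), (220, [201, 161, 139, 130, 129, 117, 118, 133, 149, 147, 124, 92, 79, 80, 83, 83, 93, 121, 153, 199, 231, 239, 239, 239, 239])]
```

Call:
{"name": "drive_tool", "arguments": {"deltas": [{"jaw": 0, "translation": [-11, 0, 14], "yaw": 0.007}, {"jaw": 0, "translation": [-11, 0, 14], "yaw": 0}, {"jaw": 0, "translation": [-11, 0, 14], "yaw": 0}, {"jaw": 0, "translation": [-11, 0, 14], "yaw": 0}, {"jaw": 0, "translation": [0, 0, 0], "yaw": 0}]}}

```text
time_s: 13.7
eef_pos: [0.6117, 0.1805, 0.2628]
ee_rot: [[0.048, -0.014, 0.999], [-0.999, 0.012, 0.049], [-0.013, -1.0, -0.013]]
ft_force: [0.1, 0.4, -1.4]
grip_width: 0.125
```

Call:
{"name": "drive_tool", "arguments": {"deltas": [{"jaw": 0, "translation": [0, 4, 3.5], "yaw": -0.013}, {"jaw": 0, "translation": [0, 8, 0], "yaw": 0}, {"jaw": 0, "translation": [0, 8, 0], "yaw": 0}, {"jaw": 0, "translation": [0, 8, 0], "yaw": 0}, {"jaw": 0, "translation": [0, 8, 0], "yaw": 0}, {"jaw": 0, "translation": [0, 8, 0], "yaw": 0}, {"jaw": 0, "translation": [0, 8, 0], "yaw": 0}, {"jaw": 0, "translation": [0, 8, 0], "yaw": 0}, {"jaw": 0, "translation": [0, 0, 0], "yaw": 0}]}}

```text
time_s: 14.6
eef_pos: [0.6103, 0.1786, 0.1962]
ee_rot: [[0.058, -0.02, 0.998], [-0.998, 0.009, 0.058], [-0.011, -1.0, -0.019]]
ft_force: [-0.2, 0.2, -1.9]
grip_width: 0.127
```

```bash
python3 - <<'E'
from h import *
s=st(); p=get_image('wrist'); q=get_image('scene'); r=get_image('side')
R=np.array(s['ee_rot']); e=np.array(s['eef_pos'])+R[:,1]*.0917; print('lower edge mid',e,'ang',np.arctan2(R[1,2],R[0,2]))
u,v=proj(q,[.615,.182,.08])[0].astype(int); u2,v2=proj(r,[.615,.182,.08])[0].astype(int)
c=lambda i,u,v:cv2.resize(i['pixels'][max(v-60,0):v+60,u-70:u+70],(400,343),interpolation=cv2.INTER_CUBIC)
cv2.imwrite('pics/c2.png',np.hstack([c(q,u,v),c(r,u2,v2)]))
E
```

```text
t 14.6 pos [0.6103 0.1786 0.1962] f [-0.2  0.2 -1.9] g 0.127
[[0.058, -0.02, 0.998], [-0.998, 0.009, 0.058], [-0.011, -1.0, -0.019]] [0.17 0.38 1.37 0.01 1.41 0.11]
lower edge mid [0.60848638 0.17942751 0.10456279] ang 0.058428343904353315
```

View pics/c2.png

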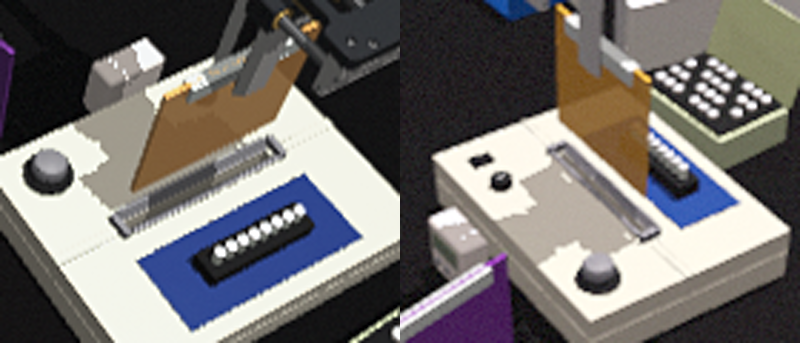

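The screen hangs above and just on the robot side of the slot, parallel to it, as the numbers say (about 6 mm off in x, 3 mm in y). I'll correct that and go on down.

Call:
{"name": "drive_tool", "arguments": {"deltas": [{"jaw": 0, "translation": [-3, 0, 6.5], "yaw": 0}, {"jaw": 0, "translation": [0, 6, 0], "yaw": 0}, {"jaw": 0, "translation": [0, 6, 0], "yaw": 0}, {"jaw": 0, "translation": [0, 6, 0], "yaw": 0}, {"jaw": 0, "translation": [0, 0, 0], "yaw": 0}]}}

```text
time_s: 15.25
eef_pos: [0.6191, 0.1831, 0.1798]
ee_rot: [[0.059, -0.013, 0.998], [-0.998, 0.011, 0.059], [-0.011, -1.0, -0.013]]
ft_force: [-0.8, 0.1, -1.8]
grip_width: 0.13
```

```bash
python3 - <<'E'
from h import *
s=st(); R=np.array(s['ee_rot']); e=np.array(s['eef_pos'])+R[:,1]*.0917; print('lower edge mid',e,'d tool',R.T@(np.array([.6145,.1824,.035])-e)*1e3,'ang',np.arctan2(R[1,2],R[0,2]))
E
```

```text
t 15.25 pos [0.6191 0.1831 0.1798] f [-0.8  0.1 -1.8] g 0.13
[[0.059, -0.013, 0.998], [-0.998, 0.011, 0.059], [-0.011, -1.0, -0.013]] [0.17 0.4  1.38 0.01 1.37 0.11]
lower edge mid [0.61791979 0.18402074 0.08810087] d tool [ 2.01846529 53.12170885 -2.83447757] ang 0.05870246155442668
```

Call:
{"name": "drive_tool", "arguments": {"deltas": [{"jaw": 0, "translation": [1.5, 5, -2], "yaw": 0}, {"jaw": 0, "translation": [0, 5, 0], "yaw": 0}, {"jaw": 0, "translation": [0, 4, 0], "yaw": 0}, {"jaw": 0, "translation": [0, 0, 0], "yaw": 0}]}}

```text
time_s: 15.65
eef_pos: [0.6164, 0.1813, 0.1641]
ee_rot: [[0.058, -0.014, 0.998], [-0.998, 0.01, 0.059], [-0.011, -1.0, -0.014]]
ft_force: [-0.0, 0.2, -1.7]
grip_width: 0.126
```

```bash
python3 - <<'E'
from h import *
s=st(); R=np.array(s['ee_rot']); e=np.array(s['eef_pos'])+R[:,1]*.0917; print('lower edge mid',e,'d tool',R.T@(np.array([.6145,.1824,.035])-e)*1e3,'ang',np.arctan2(R[1,2],R[0,2]))
E
```

```text
t 15.65 pos [0.6164 0.1813 0.1641] f [-0.   0.2 -1.7] g 0.126
[[0.058, -0.014, 0.998], [-0.998, 0.01, 0.059], [-0.011, -1.0, -0.014]] [0.17 0.41 1.41 0.01 1.34 0.11]
lower edge mid [0.61503161 0.1821979  0.07243989] d tool [ 1.83342628e-01  3.74437607e+01 -3.73362206e-03] ang 0.05861773988679891
```

Call:
{"name": "drive_tool", "arguments": {"deltas": [{"jaw": 0, "translation": [0, 4, 0], "yaw": 0}, {"jaw": 0, "translation": [0, 4, 0], "yaw": 0}, {"jaw": 0, "translation": [0, 4, 0], "yaw": 0}]}}

```text
time_s: 15.95
eef_pos: [0.6167, 0.1815, 0.1521]
ee_rot: [[0.058, -0.013, 0.998], [-0.998, 0.011, 0.058], [-0.011, -1.0, -0.012]]
ft_force: [-1.7, 0.7, 0.1]
grip_width: 0.126
```

Call:
{"name": "drive_tool", "arguments": {"deltas": [{"jaw": 0, "translation": [0, 4, 0], "yaw": 0}, {"jaw": 0, "translation": [0, 4, 0], "yaw": 0}, {"jaw": 0, "translation": [0, 4, 0], "yaw": 0}]}}

```text
time_s: 16.25
eef_pos: [0.616, 0.1816, 0.139]
ee_rot: [[0.058, -0.014, 0.998], [-0.998, 0.011, 0.058], [-0.011, -1.0, -0.013]]
ft_force: [-0.0, 0.5, -1.4]
grip_width: 0.124
```

Call:
{"name": "drive_tool", "arguments": {"deltas": [{"jaw": 0, "translation": [0, 4, 0], "yaw": 0}, {"jaw": 0, "translation": [0, 4, 0], "yaw": 0}, {"jaw": 0, "translation": [0, 3, 0], "yaw": 0}, {"jaw": 0, "translation": [0, 2, 0], "yaw": 0}]}}

```text
time_s: 16.65
eef_pos: [0.6165, 0.1822, 0.1265]
ee_rot: [[0.058, -0.012, 0.998], [-0.998, 0.011, 0.059], [-0.012, -1.0, -0.011]]
ft_force: [-3.5, -0.2, 17.4]
grip_width: 0.125
```

The bottom is reached: contact force at TCP z 0.1265, against 0.1267 predicted. I'll hold, then release.

Call:
{"name": "drive_tool", "arguments": {"deltas": [{"jaw": 0, "translation": [0, 0, 0], "yaw": 0}, {"jaw": 0, "translation": [0, 0, 0], "yaw": 0}, {"jaw": 0, "translation": [0, 0, 0], "yaw": 0}]}}

```text
time_s: 16.95
eef_pos: [0.6161, 0.182, 0.1268]
ee_rot: [[0.059, -0.012, 0.998], [-0.998, 0.011, 0.059], [-0.012, -1.0, -0.012]]
ft_force: [-0.4, 1.4, -0.7]
grip_width: 0.129
```

Call:
{"name": "drive_tool", "arguments": {"deltas": [{"jaw": 0.5, "translation": [0, 0, 0], "yaw": 0}, {"jaw": 0.5, "translation": [0, 0, 0], "yaw": 0}, {"jaw": 0.5, "translation": [0, 0, 0], "yaw": 0}, {"jaw": 0.5, "translation": [0, 0, 0], "yaw": 0}, {"jaw": 0.5, "translation": [0, 0, 0], "yaw": 0}, {"jaw": 0.5, "translation": [0, 0, 0], "yaw": 0}]}}

```text
time_s: 17.55
eef_pos: [0.618, 0.1823, 0.1272]
ee_rot: [[0.058, -0.008, 0.998], [-0.998, 0.012, 0.059], [-0.012, -1.0, -0.008]]
ft_force: [-0.1, -0.3, 0.9]
grip_width: 0.499
```

```bash
python3 - <<'E'
from h import *
s=st(); p=get_image('wrist'); q=get_image('scene')
c=q['pixels'][120:270,280:440]
cv2.imwrite('pics/c3.png',np.hstack([cv2.resize(p['pixels'],(440,330)),cv2.resize(c,(352,330),interpolation=cv2.INTER_CUBIC)]))
E
```

```text
t 17.55 pos [0.618  0.1823 0.1272] f [-0.1 -0.3  0.9] g 0.499
[[0.058, -0.008, 0.998], [-0.998, 0.012, 0.059], [-0.012, -1.0, -0.008]] [0.17 0.43 1.47 0.01 1.25 0.11]
```

View pics/c3.png

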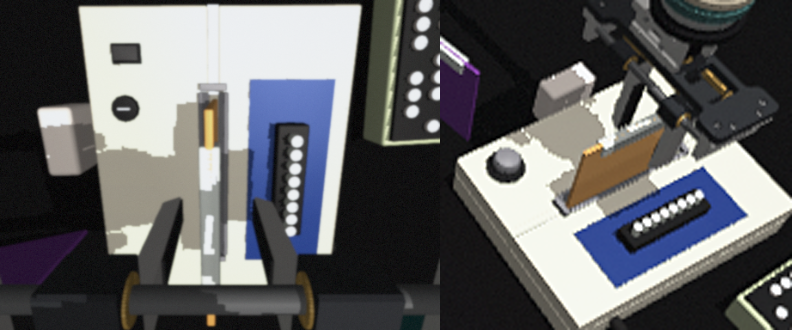

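The screen stands in the slot with the fingers clear on both sides (wrist crop: bar at 208, fingers at 160 and 275), and the lamp key is up. I'll retreat straight up and locate the key.

Call:
{"name": "drive_tool", "arguments": {"deltas": [{"jaw": 0.5, "translation": [0, -12, -1], "yaw": 0}, {"jaw": 0.5, "translation": [0, -14, 0], "yaw": 0}, {"jaw": 0.5, "translation": [0, -14, 0], "yaw": 0}, {"jaw": 0.5, "translation": [0, -14, 0], "yaw": 0}, {"jaw": 0.5, "translation": [0, -14, 0], "yaw": 0}, {"jaw": 0.5, "translation": [0, -14, 0], "yaw": 0}, {"jaw": 0.5, "translation": [0, -14, 0], "yaw": 0}, {"jaw": 0, "translation": [0, 0, 0], "yaw": 0}, {"jaw": 0, "translation": [0, 0, 0], "yaw": 0}, {"jaw": 0, "translation": [0, 0, 0], "yaw": 0}, {"jaw": 0, "translation": [0, 0, 0], "yaw": 0}, {"jaw": 0, "translation": [0, 0, 0], "yaw": 0}]}}

```text
time_s: 18.85
eef_pos: [0.617, 0.181, 0.2322]
ee_rot: [[0.059, -0.006, 0.998], [-0.998, 0.012, 0.059], [-0.013, -1.0, -0.005]]
ft_force: [0.6, -0.0, 0.1]
grip_width: 0.108
```

```bash
python3 - <<'E'
from h import *
s=st(); k=np.array([.551,.0785,.082]); R=np.array(s['ee_rot'])
for n in('scene','side'):
    p=get_image(n); m=masks_of(p,'lamp_key'); print(n,proj(p,k),[(m_['conf'],m_['location'],onz(p,m_['location'],.076)) for m_ in m][:2])
    m=masks_of(p,'screen'); print([(round(a['conf'],2),np.round(a['location'])) for a in m][:5], proj(p,[.615,.182,.1]))
print('d tool',R.T@(k-s['eef_pos'])*1e3)
E
```

```text
t 18.85 pos [0.617  0.181  0.2322] f [ 0.6 -0.   0.1] g 0.108
[[0.059, -0.006, 0.998], [-0.998, 0.012, 0.059], [-0.013, -1.0, -0.005]] [0.17 0.37 1.3  0.01 1.48 0.11]
scene [[309.69252866 190.48515077]] [(0.57, [312.0, 193.1], array([0.55631983, 0.08239664, 0.076     ]))]
[(0.97, array([194., 164.])), (0.96, array([368., 189.])), (0.7, array([275., 149.])), (0.68, array([118., 188.])), (0.63, array([ 85., 295.]))] [[365.2825878  190.88983246]]
side [[234.9853152  138.38744718]] [(0.69, [309.1, 248.4], array([ 0.5154086 , -0.28068254,  0.076     ])), (0.65, [341.5, 221.8], array([ 0.61505991, -0.25968187,  0.076     ]))]
[(0.94, array([248., 302.])), (0.87, array([196., 233.])), (0.81, array([238., 104.])), (0.62, array([384., 300.]))] [[236.37696199 102.72574038]]
d tool [100.34332832 149.343896   -71.05195303]
```

Call:
{"name": "drive_tool", "arguments": {"deltas": [{"jaw": 0, "translation": [20, 0, -14], "yaw": 0}, {"jaw": 0, "translation": [20, 0, -14], "yaw": 0}, {"jaw": 0, "translation": [20, 0, -14], "yaw": 0}, {"jaw": 0, "translation": [20, 0, -14], "yaw": 0}, {"jaw": 0, "translation": [16, 0, -12], "yaw": 0}, {"jaw": 0, "translation": [0, 0, 0], "yaw": 0}, {"jaw": 0, "translation": [0, 8, 0], "yaw": 0}, {"jaw": 0, "translation": [0, 8, 0], "yaw": 0}, {"jaw": 0, "translation": [0, 8, 0], "yaw": 0}, {"jaw": 0, "translation": [0, 8, 0], "yaw": 0}, {"jaw": 0, "translation": [0, 8, 0], "yaw": 0}, {"jaw": 0, "translation": [0, 8, 0], "yaw": 0}, {"jaw": 0, "translation": [0, 8, 0], "yaw": 0}, {"jaw": 0, "translation": [0, 0, 0], "yaw": 0}]}}

```text
time_s: 20.55
eef_pos: [0.5545, 0.083, 0.1681]
ee_rot: [[0.063, -0.007, 0.998], [-0.998, 0.014, 0.063], [-0.015, -1.0, -0.006]]
ft_force: [0.3, 0.8, -0.2]
grip_width: 0.008
```

```bash
python3 - <<'E'
from h import *
s=st(); k=np.array([.552,.079,.082]); R=np.array(s['ee_rot'])
print('d tool',R.T@(k-s['eef_pos'])*1e3)
q=get_image('scene'); r=get_image('side'); w=get_image('wrist')
cv2.imwrite('pics/c4.png',np.hstack([cv2.resize(q['pixels'][130:250,280:410],(390,360),interpolation=cv2.INTER_CUBIC),cv2.resize(r['pixels'][75:195,170:300],(390,360),interpolation=cv2.INTER_CUBIC)]))
E
```

```text
t 20.55 pos [0.5545 0.083  0.1681] f [ 0.3  0.8 -0.2] g 0.008
[[0.063, -0.007, 0.998], [-0.998, 0.014, 0.063], [-0.015, -1.0, -0.006]] [ 0.01  0.28  1.59  0.02  1.27 -0.05]
d tool [ 5.09964372 86.01396169 -2.28373119]
```

View pics/c4.png

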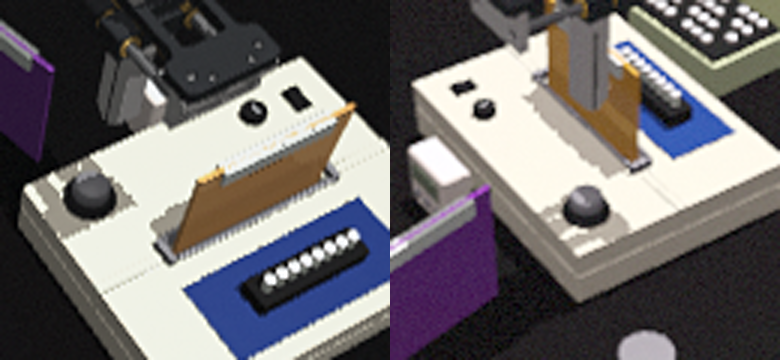

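The screen stands upright in the slot, the key is free at side (235,140), and that agrees with my estimate of (0.552,0.079). The closed fingers are above it, and I'll correct 5 mm and descend.

Call:
{"name": "drive_tool", "arguments": {"deltas": [{"jaw": 0, "translation": [3, 8, -1], "yaw": 0}, {"jaw": 0, "translation": [3, 8, -1], "yaw": 0}, {"jaw": 0, "translation": [0, 8, 0], "yaw": 0}, {"jaw": 0, "translation": [0, 8, 0], "yaw": 0}, {"jaw": 0, "translation": [0, 8, 0], "yaw": 0}, {"jaw": 0, "translation": [0, 8, 0], "yaw": 0}, {"jaw": 0, "translation": [0, 8, 0], "yaw": 0}, {"jaw": 0, "translation": [0, 8, 0], "yaw": 0}, {"jaw": 0, "translation": [0, 0, 0], "yaw": 0}]}}

```text
time_s: 21.6
eef_pos: [0.554, 0.077, 0.1006]
ee_rot: [[0.063, -0.002, 0.998], [-0.998, 0.014, 0.063], [-0.015, -1.0, -0.001]]
ft_force: [-0.2, 0.0, 0.1]
grip_width: 0.002
```

Call:
{"name": "drive_tool", "arguments": {"deltas": [{"jaw": 0, "translation": [-1, 4, -2], "yaw": 0}, {"jaw": 0, "translation": [0, 4, 0], "yaw": 0}, {"jaw": 0, "translation": [0, 4, 0], "yaw": 0}, {"jaw": 0, "translation": [0, 3, 0], "yaw": 0}, {"jaw": 0, "translation": [0, 2, 0], "yaw": 0}]}}

```text
time_s: 22.1
eef_pos: [0.5526, 0.0783, 0.083]
ee_rot: [[0.063, -0.0, 0.998], [-0.998, 0.015, 0.063], [-0.015, -1.0, 0.001]]
ft_force: [-0.7, 0.2, -0.6]
grip_width: 0.007
```

Call:
{"name": "drive_tool", "arguments": {"deltas": [{"jaw": 0, "translation": [0, 2, 0], "yaw": 0}, {"jaw": 0, "translation": [0, 2, 0], "yaw": 0}]}}

```text
time_s: 22.3
eef_pos: [0.5526, 0.0783, 0.0793]
ee_rot: [[0.063, 0.0, 0.998], [-0.998, 0.014, 0.063], [-0.014, -1.0, 0.001]]
ft_force: [-1.8, 0.7, 3.6]
grip_width: 0.007
```

Call:
{"name": "drive_tool", "arguments": {"deltas": [{"jaw": 0, "translation": [0, 2, 0], "yaw": 0}, {"jaw": 0, "translation": [0, 2, 0], "yaw": 0}]}}

```text
time_s: 22.5
eef_pos: [0.5526, 0.0783, 0.0759]
ee_rot: [[0.063, 0.001, 0.998], [-0.998, 0.014, 0.063], [-0.014, -1.0, 0.001]]
ft_force: [-1.6, 0.4, 4.5]
grip_width: 0.004
```

Call:
{"name": "drive_tool", "arguments": {"deltas": [{"jaw": 0, "translation": [0, 1.5, 0], "yaw": 0}]}}

```text
time_s: 22.6
eef_pos: [0.5526, 0.0783, 0.0747]
ee_rot: [[0.063, 0.001, 0.998], [-0.998, 0.014, 0.063], [-0.014, -1.0, 0.002]]
ft_force: [-1.0, -0.7, 6.3]
grip_width: 0.007
```

Call:
{"name": "drive_tool", "arguments": {"deltas": [{"jaw": 0, "translation": [0, 1.5, 0], "yaw": 0}]}}

```text
time_s: 22.7
eef_pos: [0.5527, 0.0783, 0.0741]
ee_rot: [[0.063, 0.001, 0.998], [-0.998, 0.014, 0.063], [-0.014, -1.0, 0.002]]
ft_force: [-4.0, 0.2, 15.4]
grip_width: 0.01
```

Call:
{"name": "drive_tool", "arguments": {"deltas": [{"jaw": 0, "translation": [0, 1, 0], "yaw": 0}]}}

```text
time_s: 22.8
eef_pos: [0.5527, 0.0783, 0.0742]
ee_rot: [[0.063, 0.002, 0.998], [-0.998, 0.014, 0.063], [-0.014, -1.0, 0.003]]
ft_force: [-4.3, -0.4, 10.8]
grip_width: 0.006
```

It's on the stop at about 11 N (z 0.0742, so 7.8 mm down). Camera calls will hold this target while I check it.

```bash
python3 - <<'E'
from h import *
for i in range(16):
    p=get_image(('scene','side')[i%2])
    if i%5==0: s=observe(); print(s['time_s'],np.round(s['ft_force'],1),np.round(s['eef_pos'],4))
    if i==14:q=p
    if i==15:r=p
cv2.imwrite('pics/c5.png',np.hstack([cv2.resize(x,(390,360),interpolation=cv2.INTER_CUBIC) for x in (q['pixels'][130:250,280:410],r['pixels'][75:195,170:300])]))
E
```

```text
22.85 [-2.1 -0.8  8.9] [0.5527 0.0783 0.0742]
23.1 [-3.2 -0.   9.5] [0.5527 0.0783 0.0742]
23.35 [-3.3 -0.3 10.4] [0.5526 0.0783 0.0742]
23.6 [-2.4 -0.6 10.6] [0.5527 0.0783 0.0742]
```

View pics/c5.png

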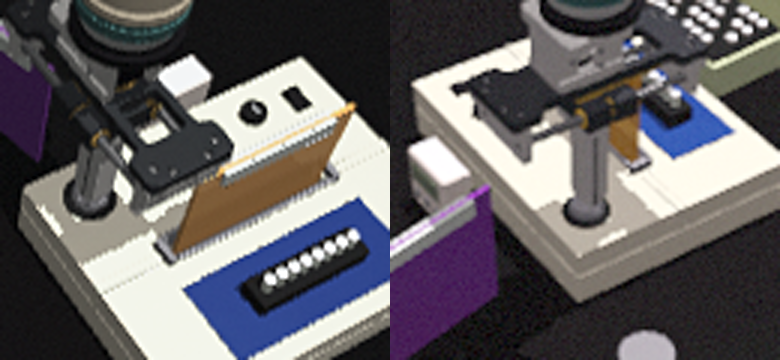

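The key is fully down under the fingers (crop (90,195) and (587,210)). The screen stands exactly where it did before the press, with its corners still at (352,105) and (172,250). The force is a steady 10 N, so I'm handing in.

```bash
python3 -c "
from h import *
print(job_done()); st()"
```

```text
the job is handed in; nothing more can be done
None
the job is handed in; nothing more can be done
```

The job is done and handed in: the amber screen is in the viewer's slot and the lamp key is held all the way down. The hand-in reported no verdict.

- **Screen:** I took it by its bar from the stand's front groove and lowered it until it touched the slot floor. The tool height there was 0.1265 m, against 0.1267 m predicted, with a brief 17 N at contact. After a short hold I let go and backed straight up.
- **Lamp key:** The closed fingers hold it on its stop, with the tool at 0.0742 m, so the key is about 7.8 of 8 mm down. The force stayed at 9–11 N over the last 0.8 s and peaked at about 15 N.
- **Last pictures:** The screen stood upright in the slot, unchanged by the press, with the gripper above it. The timer had not moved. I did not look at the stand and bottles again after the lift.
- **Disagreements:**
  - The network gave wrong key positions in the second side view, so I used the position worked out from the viewer's pose; the other views of the key agreed with it to within 6 mm.
  - The wrist and fixed cameras differed by 1–2 mm on the slot, which the slot's lips absorbed.
  - The tool tilted by up to 0.05 rad in fast moves before the grasp. I worked it back down, and it was below 0.02 rad at the grasp and the insertion.

I did not see the lamp glow directly; that it is lit follows from the key's travel.

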